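# Snap the cover onto a conduit box

## Robot

A 6-joint arm with a two-finger parallel gripper is mounted at the origin on the work surface; the furniture and walls round the work are solid. World frame = base frame: x ahead of the robot, y to its left, z up, the work surface at z = 0. Lengths are in m, angles in degrees, forces in N, time in s.
With the tool pointing down it reaches from about 0.275 to 0.85 m from the base axis. Payload 19 kg.
Tool frame: the origin (TCP) lies between the finger pads; the fingertips stand 8 mm ahead of it and the grasp point (between the pads) lies 11 mm behind it; x points along the fingers, z is the direction in which the jaws open and shut, and the axes are right-handed (so a half turn about x gives the same grasp; the last joint's range is limited). The gripper opens to 85 mm and grips with 20 to 120 N. Pads are 22 mm wide; open, the fingers measure 114 mm over their backs; the gripper's body (76 mm by 85 mm) begins 54 mm behind the grasp point. The pads swing forward as they close: fully open they stand 13 mm farther back than shut.
Start: joints at [-75.172, 8.623, 82.357, -0, 89.026, -7.678], TCP at [0.22, -0.531, 0.239] pointing down, gripper open.
Joint ranges: [-160.23, 160.23], [-39.13, 120.54], [6.94, 153.29], [-79.49, 259.48], [9.18, 160.14], [-161.06, 161.06]. Speed limits (degrees/s): [108.29, 108.29, 127.2, 172.46, 172.46, 172.46].

## Interface

Orientations are given as a 3x3 rotation matrix whose columns are the frame's x, y, z axes.
In Python, from bench import sense, read_camera, sign_off, boxes_of, masks_of gives the robot as it stands.
- The arm moves only by the tool send_rows, never from a script. Its argument "moves" is a list that holds one entry, the list of rows, each a list of 7 numbers: the shift along the world's x, y, z in cm, then the turn, a rotation vector about the world's x, y, z in rad, then the opening in per cent of the stroke, from 0 (shut) to 100 (fully open). A call has 1 to 12 rows; each row is the pose to reach, as a shift and turn from the pose commanded when the call began; what a row does not reach only later rows make up. A row lasts 1/8 s, in which the tool goes at most 62.5 mm and 10.7 degrees, less where a joint would pass 70% of its speed; a pose out of reach is approached as far as the arm can. A call with a gripper value outside its range is refused whole. The fingers move at their own pace and stop on an object; "grip_force" is the grip in N (left out, the last holds). Time passes only in rows, so rows that repeat a pose let the fingers close. It gives the time, the measured TCP pose, the force and the opening at its end, in the units of the state.
- sense(): the state, without advancing time (a new reading comes with each control period).
- read_camera(name): name is "scene" or "top" or "wrist"; returns a dict with "frame" (480x640x3 uint8, red, green, blue), "K" (3x3 intrinsics, pixels), "R" (3x3) and "t" (3): a world point X has camera coordinates R X + t. Camera axes: x right, y down, z forward; pixel columns grow to the right and rows downward; lengths in m; the calibration is good to about 2 mm. A picture is of the moment at which its call begins. There is no depth.
- sign_off(): hands the job in, once; it reports no verdict.
Trained networks look in a picture, given as the dict that the camera call returned (one of the last four; its "shot" number tells which), for a name from the list of things; names that differ only in an ending like _2 or _b are one class to them, and where a whole thing is asked for, a point or a joint stands for the part that bears it (a point fixed in the world has none). Each returns a list of dicts, best first, with "score" (0 to 1); they miss things now and then, are a little off and sometimes report something else, mostly with a low value. They report only what shows in the picture. A call takes as long as a camera call.
- boxes_of(picture, label): "extent" ([left, top, right, bottom] as shares, 0 to 1, of the picture: columns of its width, rows of its height, round what is visible of it).
- masks_of(picture, label): "mask" (480x640 bool, what is visible of it) and "extent" ([left, top, right, bottom] as shares, 0 to 1, of the picture: columns of its width, rows of its height, round what is visible of it).
The state is a dict: "t": time; "qpos": joint angles; "joint_vel": joint speeds; "joint_torque": joint torques, N m; "position": TCP position; "tool_rot": TCP orientation; "ft_force": force on the tool from outside, world axes, zero at the start; "wrist_torque": the same for the moment, N m; "width": opening from 0.0 (shut) to 1.0 (fully open).
Only numpy, scipy, OpenCV 4.12 (cv2) and the standard library are available. Lean on these libraries where they do the work, as an engineer would, in place of code of your own. Each camera call takes 0.05 s, during which the arm holds its last target.

## Task

Close the open conduit box on the plywood board: pick up the loose grey cover, turn it so that the notch in its end comes over the conduit, set it over the box and press straight down until all four spring hooks snap and it sits fully home. Do not let go: keep hold of the cover and keep pressing it firmly down as you finish. Leave the other things on the desk where they are.

Things in the scene. Friction and masses are not known exactly. Their poses are not given: they have to be found in the camera images.
- box_board: Plywood board 130 x 220 x 12 mm, fixed on the desk, with an open grey plastic box on it (44 mm wide along x, 100 mm long along y, rim 60 mm above the desk). Origin on the desk below the box's centre; z up; the board reaches 85 mm to -y, 135 mm to +y. A white conduit, 20 mm across (collar 25 mm from 12 mm outside the wall), axis 42 mm above the desk, leaves the box's +y end for 85 mm.
- box_rim (a point): Centre of the box's mouth, level with its rim, 60 mm above the desk; axes as the board's. The outside of the rim leans in 2.5 mm over its top 6 mm, as a lead-in. On each long wall two spring tongues, 36 mm either side of the middle, carry hook noses that stand out 4.7 mm, tips 12 mm below the rim.
- conduit_mouth (a point): Where the conduit's axis leaves the box's end wall, 50 mm along +y from the middle of the box and 42 mm above the desk.
- cover: Loose grey clip-on cover, about 80 g: an upside-down tray 62 mm wide (x), 109 mm long (y), 23 mm high, lying on the desk closed top up. Origin at the centre of its open underside; z up. Hold it across its 62 mm width. Walls 2.5 mm, inside depth 19 mm. Inside the lower edge of both long walls runs a bead that must pass the hooks (47 mm between beads: 1.7 mm play each side of the box).
- cover_top (a point): Centre of the cover's top face, 23 mm above its underside. Home: 4 mm above box_rim (underside 19 mm below the rim), cover +y along box +y. The beads meet the hooks about 9 mm above home; pushing past takes about 10 to 25 N in all; the snap comes about 4 mm above home, then the force falls off until the top lands on the rim.
- cover_notch (a point): Middle of the notch in the cover's +y end wall, 54.5 mm from the cover's middle, 7 mm above its underside; 27 mm wide, 15 mm high from the lower edge, it clears the conduit. The other end wall is closed: turned the wrong way round, the cover stops on the conduit 11 mm too high.
- hook0 (a joint): Angle (rad) of the spring tongue on the box's -x wall, -y end: 0 at rest, grows to about 0.15 as it is pushed inward, returns to 0 by its spring once the bead is past.
- hook1 (a joint): The same for the -x wall, +y end (near the conduit).
- hook2 (a joint): The same for the +x wall, -y end.
- hook3 (a joint): The same for the +x wall, +y end (near the conduit).
- roll_of_tape: Roll of tape, 104 mm across, 25 mm high, lying flat at the back of the desk; leave alone. Origin at the centre of its underside.
- seedling: Plug seedling standing on its block of soil, 92 mm high, at the back of the desk; leave alone. Origin at the centre of its underside.
- cutters: Small red-handled snips, 166 mm long, lying flat at the back right of the desk; leave alone. Origin at the centre of the underside.

How it is judged (in metres and radians):
On the way, in this order (a step that is already met when the one before it is completed fails the run):
1. the cover is picked up off the desk (height (world z) of cover above 0.03 m and contact force between the fingers and cover above 1 N), for 0.1 s.
2. the cover sits over the box the right way round and pushes hooks back (horizontal distance between cover and box_rim below 0.006 m and horizontal distance between cover_notch and conduit_mouth below 0.012 m and value of joint any of hook0, hook1, hook2, hook3 above 0.05 rad).
3. all four hooks have snapped back over the bead and the cover is fully home (z of cover in the frame of box_rim below -0.0175 m and value of joint each of hook0, hook1, hook2, hook3 below 0.05 rad), for 0.1 s.
At the end, for the whole second after the job is handed in: The cover is home on the box: its underside at least 17.5 mm below the rim, within 4 mm of centre, level within 2 degrees, notch over the conduit, all four hooks sprung back (under 0.05 rad); the fingers are still on the cover and it is pressed onto the box with more than 4 N (all of step 3 and horizontal distance between cover and box_rim below 0.004 m and horizontal distance between cover_notch and conduit_mouth below 0.01 m and angle between the z axis of cover and the z axis of box_board, either way round below 0.035 rad and contact force between the fingers and cover above 3 N and contact force between cover and box_board above 4 N); the arm keeps its last pose, push and grip.
It fails at once if the roll of tape is moved (distance of roll_of_tape from where it was at the start of the episode above 0.03 m).
It fails at once if the seedling is moved or knocked over (distance of seedling from where it was at the start of the episode above 0.03 m or angle between seedling's own z axis and vertical above 0.5 rad).
It fails at once if the snips are moved (distance of cutters from where it was at the start of the episode above 0.03 m).
It also fails if it takes over 40 s, if anything falls off the work surface, if the arm or the gripper's body presses on something with over 40 N, if the wrist force passes 120 N, or if a joint passes its speed limit or range.

## Working session

There is one attempt and no reset: what is moved stays moved. The work goes in short steps, Python scripts to look and compute and a tool call to move; the robot and the scene stay as the last step left them, time stands still between calls to the robot, and variables do not carry over. Pictures are saved under pics/ and viewed, and the job is handed in when it is done.

Besides the shell and the picture viewer there is one more tool, called after "Call:" by a JSON object that holds its "op" and its "data", one argument or row to a line. send_rows: Moves the arm, as the interface text tells. Its arguments: {"type":"object","properties":{"moves":{"type":"array"},"grip_force":{"type":"number"}},"required":["moves"]}

```bash
ls; mkdir -p pics
python3 - <<'E'
from bench import *
import cv2,numpy as np
s=sense();print({k:np.round(v,3).tolist() for k,v in s.items()})
for n in ["scene","top","wrist"]:
    p=read_camera(n);cv2.imwrite(f"pics/{n}0.png",p["frame"][:,:,::-1])
    print(n,p["K"],p["R"],p["t"])
    for l in ["cover","box_board"]:
        print(l,[(round(b["score"],2),np.round(np.array(b["extent"])*[640,480,640,480]).tolist()) for b in boxes_of(p,l)[:3]])
E
```

```text
pics
{'t': 0.0, 'qpos': [-75.172, 8.652, 82.393, -0.0, 89.025, -7.676], 'joint_vel': [-0.014, 0.035, 0.042, 0.077, -0.025, -0.056], 'joint_torque': [-0.003, -71.306, -57.087, -0.0, 0.009, 0.0], 'position': [0.22, -0.531, 0.239], 'tool_rot': [[-0.0, 0.924, 0.383], [0.001, 0.383, -0.924], [-1.0, 0.0, -0.001]], 'ft_force': [-0.181, -0.393, 0.729], 'wrist_torque': [0.05, -0.038, -0.014], 'width': 1.003}
scene [[547.21122334   0.         318.88731368]
 [  0.         547.21122334 233.79289644]
 [  0.           0.           1.        ]] [[-0.88707549 -0.46154333  0.00865054]
 [-0.33330268  0.62740981 -0.70375156]
 [ 0.31938441 -0.627164   -0.71039349]] [0.47831873 0.2649377  0.75431536]
cover [(0.64, [290.0, 307.0, 360.0, 382.0])]
box_board [(0.69, [324.0, 190.0, 415.0, 291.0])]
top [[543.62042622   0.         332.20146315]
 [  0.         543.62042622 242.88129873]
 [  0.           0.           1.        ]] [[-0.01733745 -0.99979244  0.01069964]
 [-0.9910838   0.01577054 -0.13230343]
 [ 0.13210723 -0.01289804 -0.99115151]] [-0.02755366  0.59116328  0.9963438 ]
cover [(0.58, [233.0, 275.0, 285.0, 336.0])]
box_board [(0.88, [330.0, 244.0, 451.0, 336.0])]
wrist [[351.73991426   0.         322.36099812]
 [  0.         351.73991426 236.25515041]
 [  0.           0.           1.        ]] [[ 3.81973290e-01 -9.24173269e-01 -4.18452321e-04]
 [-8.85605405e-01 -3.66162035e-01  2.85706898e-01]
 [-2.64195900e-01 -1.08761820e-01 -9.58316959e-01]] [-0.57617673 -0.03594342  0.38018637]
cover []
box_board []
```

View pics/scene0.png

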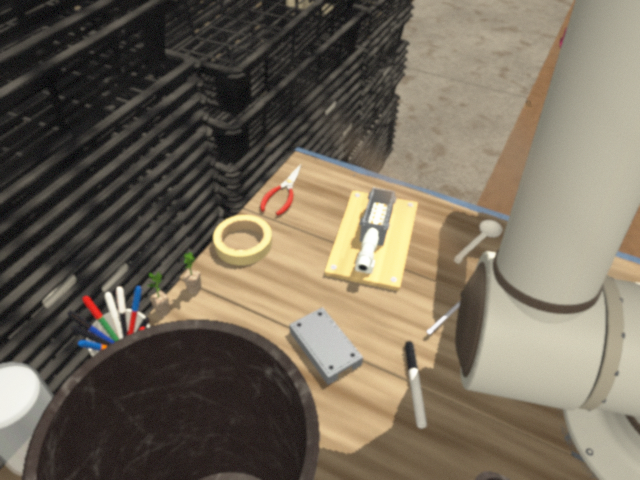

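View pics/top0.png

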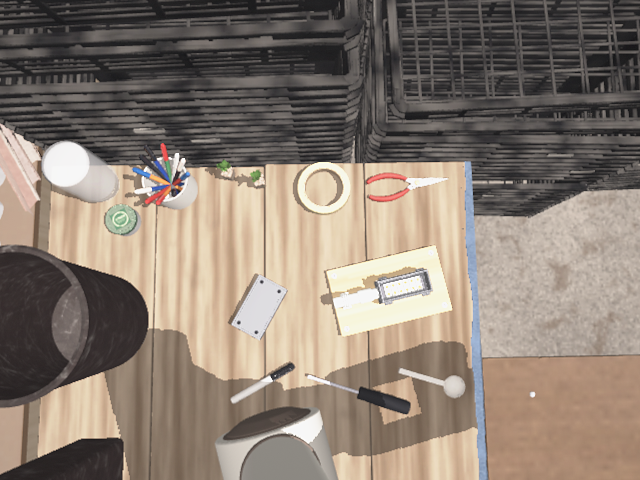

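```bash
cat > h.py <<'E'
import numpy as np,cv2
from bench import *
def ray(p,uv,z):
    d=p["R"].T@np.linalg.inv(p["K"])@np.array([uv[0],uv[1],1.]);c=-p["R"].T@p["t"]
    return c+d*(z-c[2])/d[2]
def proj(p,X):
    x=p["K"]@(p["R"]@np.asarray(X,float)+p["t"]);return x[:2]/x[2]
E
python3 - <<'E'
from h import *
for n in ["top","scene"]:
    p=read_camera(n);print(n,"cam",-p["R"].T@p["t"])
    m=masks_of(p,"cover")[0]["mask"];c=max(cv2.findContours(m.astype(np.uint8),0,1)[0],key=cv2.contourArea)
    r=cv2.minAreaRect(c);print(r);bp=cv2.boxPoints(r)
    print([ray(p,q,.023).round(3).tolist() for q in bp],ray(p,r[0],.023 if n=="top" else .015))
    m=masks_of(p,"box_board")[0]["mask"];c=max(cv2.findContours(m.astype(np.uint8),0,1)[0],key=cv2.contourArea)
    r=cv2.minAreaRect(c);print(r);bp=cv2.boxPoints(r);print([ray(p,q,.012).round(3).tolist() for q in bp])
    x,y,w,h=(280,290,100,100)
    cr=p["frame"][:,:,::-1][260:400,280:440] if n=="scene" else p["frame"][:,:,::-1][230:350,220:460]
    cv2.imwrite(f"pics/{n}_c.png",cv2.resize(cr,None,fx=3.3,fy=3.3,interpolation=2))
E
```

```text
top cam [ 0.45379042 -0.02402003  1.06603541]
((259.56365966796875, 306.216552734375), (34.078311920166016, 59.37766647338867), 28.610462188720703)
[[0.441, 0.158, 0.023], [0.539, 0.104, 0.023], [0.506, 0.047, 0.023], [0.409, 0.101, 0.023]] [0.47340561 0.10276958 0.023     ]
((388.9206848144531, 289.9517517089844), (67.78038024902344, 113.52754211425781), 76.32869720458984)
[[0.54, -0.024, 0.012], [0.59, -0.241, 0.012], [0.461, -0.267, 0.012], [0.414, -0.053, 0.012]]
scene cam [0.2716927  0.52761975 0.71817333]
((324.6800537109375, 344.2400207519531), (76.4000015258789, 45.599998474121094), 53.13010025024414)
[[0.539, 0.118, 0.023], [0.514, 0.045, 0.023], [0.404, 0.113, 0.023], [0.431, 0.177, 0.023]] [0.47193464 0.11065824 0.015     ]
((370.9697570800781, 235.4541015625), (78.03842163085938, 96.72412109375), 11.659292221069336)
[[0.538, -0.012, 0.012], [0.617, -0.253, 0.012], [0.464, -0.28, 0.012], [0.411, -0.041, 0.012]]
```

View pics/scene_c.png

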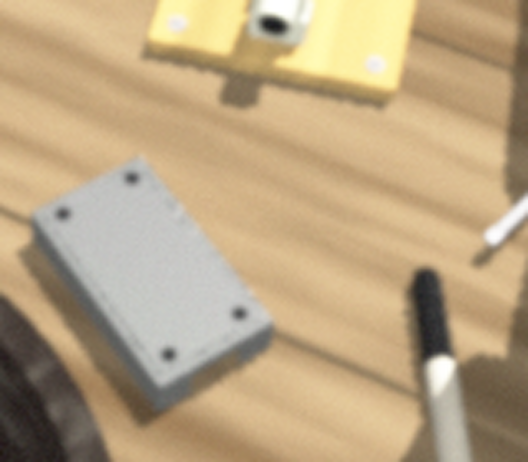

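View pics/top_c.png

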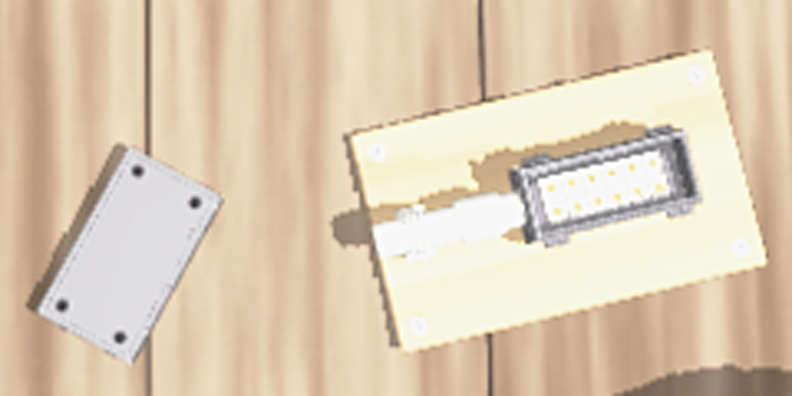

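The cover is at about (0.473, 0.103). A tan gap in its near (-x, +y) end looks like the notch, so cover +y points at about 150°. The conduit points to box +y at about 103°. I'll look at the box with the wrist camera first.

Call:
{"op": "send_rows", "data": {
  "moves": [
    [[3,4,0.5,0,0,0.15,100],[7,9,1,0,0,0.33,100],[11,14,1,0,0,0.51,100],[15,19,1,0,0,0.69,100],[19,24,1,0,0,0.87,100],[23,29,1,0,0,1.05,100],[26,33,1,0,0,1.23,100],[28,36,1,0,0,1.4,100],[28,36,1,0,0,1.4,100],[28,36,1,0,0,1.4,100],[28,36,1,0,0,1.4,100]]
  ]
}}

```text
t: 2.12
position: [0.4997, -0.172, 0.2493]
tool_rot: [[-0.0, -0.218, 0.976], [-0.0, 0.976, 0.218], [-1.0, -0.0, -0.0]]
ft_force: [-0.1, -0.3, 0.2]
width: 1.0
```

Run:
```python
from h import *
s=sense();print(s["t"],s["position"],s["tool_rot"],s["qpos"],s["ft_force"])
p=read_camera("wrist");cv2.imwrite("pics/w1.png",p["frame"][:,:,::-1])
np.savez("w1.npz",**{k:p[k] for k in("frame","K","R","t")})
print(-p["R"].T@p["t"])
```

```text
2.125 [ 0.4996589  -0.1719839   0.24932971] [[-5.64206855e-05 -2.18011217e-01  9.75946262e-01]
 [-1.64118679e-04  9.75946252e-01  2.18011205e-01]
 [-9.99999985e-01 -1.47870669e-04 -9.08432695e-05]] [-2.73444384e+01  2.85454343e+00  8.75215761e+01 -9.83769621e-03
  8.96224326e+01 -3.99366225e+01] [-0.14947809 -0.31763188  0.18865028]
[ 0.48523604 -0.10193288  0.3845877 ]
```

View pics/w1.png

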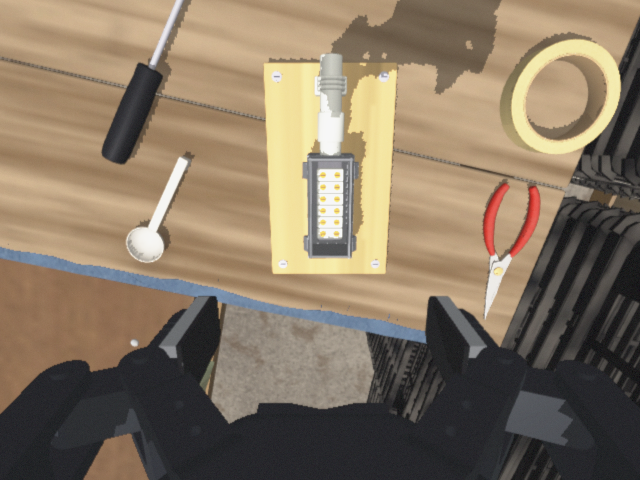

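Run:
```python
from h import *
p=np.load("w1.npz");f=p["frame"][:,:,::-1]
cv2.imwrite("pics/w1c.png",cv2.resize(f[140:270,285:375],None,fx=4.5,fy=4.5,interpolation=cv2.INTER_CUBIC))
cv2.imwrite("pics/w1b.png",cv2.resize(f[50:285,255:405],None,fx=2.5,fy=2.5,interpolation=cv2.INTER_CUBIC))
```

```text
(no output)
```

View pics/w1c.png

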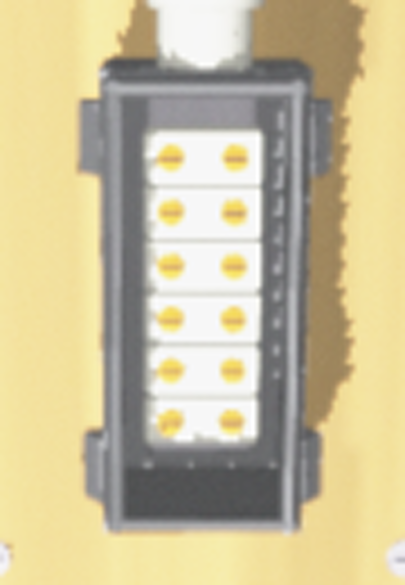

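View pics/w1b.png

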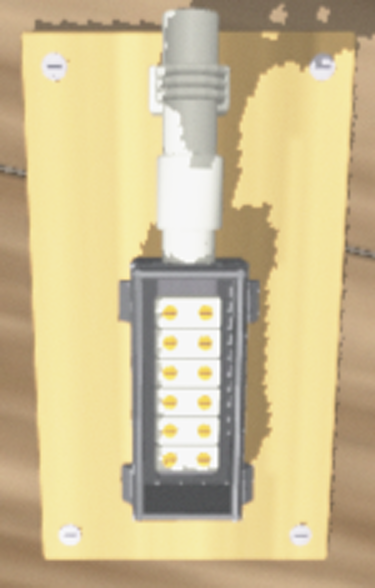

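```bash
cat > box.py <<'E'
from h import *
from scipy.optimize import least_squares
def bx(P,th): 
    c,s=np.cos(th),np.sin(th); return np.array([[c,-s,0],[s,c,0],[0,0,1]])
p=np.load("w1.npz")
obs=[((-65,135,12),np.array([22,33])/2.5+[255,50]),((65,135,12),np.array([355,37])/2.5+[255,50]),((-65,-85,12),np.array([45,558])/2.5+[255,50]),((65,-85,12),np.array([326,559])/2.5+[255,50])]
def res(v,o):
    return np.concatenate([proj(p,bx(0,v[2])@(np.array(X)/1000)+[v[0],v[1],0])-u-0.5+0.5 for X,u in o])
E
python3 - <<'E'
from box import *
r=least_squares(res,[.5,-.17,.22],args=(obs,));v=r.x
print(v[:2],np.degrees(v[2]),r.fun.round(2))
f=p["frame"][:,:,::-1].copy();S=6
im=cv2.resize(f[140:270,285:375],None,fx=4.5,fy=4.5,interpolation=cv2.INTER_CUBIC)
def draw(a,b,z,col):
    q=[(proj(p,bx(0,v[2])@np.array([x,y,z])/1+[v[0],v[1],0])-[285,140]+.5)*4.5 for x,y in[(-a,-b),(a,-b),(a,b),(-a,b)]]
    cv2.polylines(im,[np.round(q).astype(np.int32)],True,col,1)
draw(.0195,.0475,.06,(0,0,255));draw(.022,.05,.054,(0,255,0))
draw(.0267,.036+.007,.048,(255,0,0))
cv2.imwrite("pics/ov1.png",im)
E
```

```text
[ 0.50835629 -0.17060948] 12.416259088263459 [-0.6  -0.23  1.07 -1.51 -0.96  1.4   0.4   1.23]
```

View pics/ov1.png

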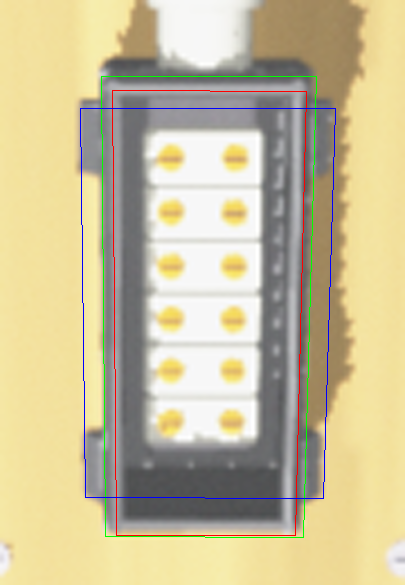

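Call:
{"op": "send_rows", "data": {
  "moves": [
    [[-0.5,5,0,0,0,0.17,100],[-1,10,0,0,0,0.34,100],[-1.5,15,0,0,0,0.51,100],[-2,21,0,0,0,0.68,100],[-2.7,27.5,0,0,0,0.836,100],[-2.7,27.5,0,0,0,0.836,100],[-2.7,27.5,0,0,0,0.836,100],[-2.7,27.5,0,0,0,0.836,100]]
  ]
}}

```text
t: 3.18
position: [0.4733, 0.1025, 0.2492]
tool_rot: [[-0.0, -0.87, 0.493], [-0.0, 0.493, 0.87], [-1.0, -0.0, -0.0]]
ft_force: [0.4, 0.2, -0.5]
width: 0.999
```

Run:
```python
from h import *
s=sense();print(s["t"],s["position"],s["qpos"])
p=read_camera("wrist");cv2.imwrite("pics/w2.png",p["frame"][:,:,::-1])
np.savez("w2.npz",pos=s["position"],rot=s["tool_rot"],**{k:p[k] for k in("frame","K","R","t")})
m=masks_of(p,"cover")[0]["mask"];c=max(cv2.findContours(m.astype(np.uint8),0,1)[0],key=cv2.contourArea)
r=cv2.minAreaRect(c);print(r);print([ray(p,q,.023).round(4).tolist() for q in cv2.boxPoints(r)])
# tool z=0 plane, near fingertips
x=np.array(s["position"]);R=np.array(s["tool_rot"])
for d in(-.02,0,.008):
  for w in(-.0425,0,.0425): print(d,w,proj(p,x+R@np.array([d,0,w])).round(1))
x0,y0,w,h=cv2.boundingRect(c);x0-=10;y0-=10
cv2.imwrite("pics/w2c.png",cv2.resize(p["frame"][y0:y0+h+20,x0:x0+w+20,::-1],None,fx=4,fy=4,interpolation=2));print(x0,y0)
```

```text
3.175 [0.47333898 0.10247455 0.24923159] [ 3.10257788e+00 -2.49123315e+00  9.28948428e+01 -1.72216910e-02
  8.96015615e+01 -5.73546612e+01]
((325.0, 200.0), (104.0, 60.0), 90.0)
[[0.4118, 0.1057, 0.023], [0.4414, 0.1578, 0.023], [0.5383, 0.1061, 0.023], [0.5061, 0.0494, 0.023]]
-0.02 -0.0425 [208.6 330.8]
-0.02 0 [322.9 330.7]
-0.02 0.0425 [437.2 330.6]
0 -0.0425 [223.2 305.3]
0 0 [322.8 305.2]
0 0.0425 [422.5 305.1]
0.008 -0.0425 [228.  296.8]
0.008 0 [322.8 296.8]
0.008 0.0425 [417.7 296.7]
285 138
```

View pics/w2.png

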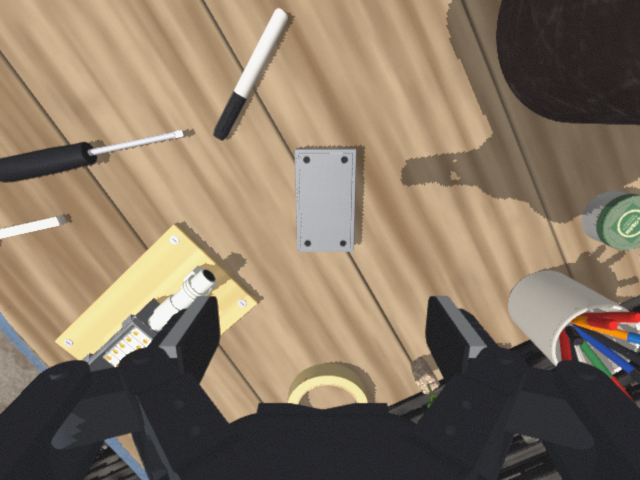

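View pics/w2c.png

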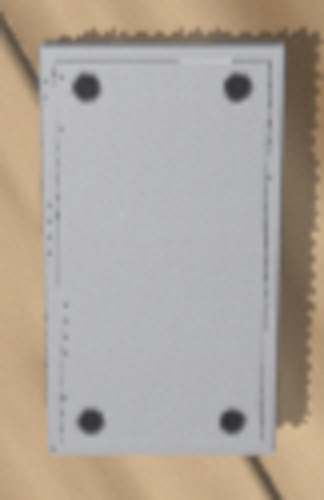

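Run:
```python
from h import *
from scipy.optimize import least_squares
p=np.load("w2.npz");P=p["pos"];R=p["rot"]
uv=np.array([(40,43),(285,43),(52,455),(275,455)])/4+[285,138]-.5
for z in(.023,):
  X=np.array([ray(p,u,z) for u in uv]);L=(X-P)@R
  print(z,(L[:,1:]*1000).round(1).tolist(),"mean",L.mean(0)*1000,X.mean(0))
  d=X[0]+X[1]-X[2]-X[3];print("yaw y",np.degrees(np.arctan2(d[1],d[0])),np.linalg.norm(d)/2)
# top camera reading of rim and cover
q=read_camera("top");f=q["frame"][:,:,::-1]
cv2.imwrite("pics/t2.png",cv2.resize(f[255:320,365:445],None,fx=8,fy=8,interpolation=2))
np.savez("t2.npz",**{k:q[k] for k in("frame","K","R","t")})
```

```text
0.023 [[54.9, -28.0], [54.8, 33.2], [-53.8, -27.3], [-53.8, 33.3]] mean [226.23070833   0.51904289   2.81413313] [0.47425828 0.10510974 0.023     ]
yaw y 150.67945370908436 0.10866336628787183
```

View pics/t2.png

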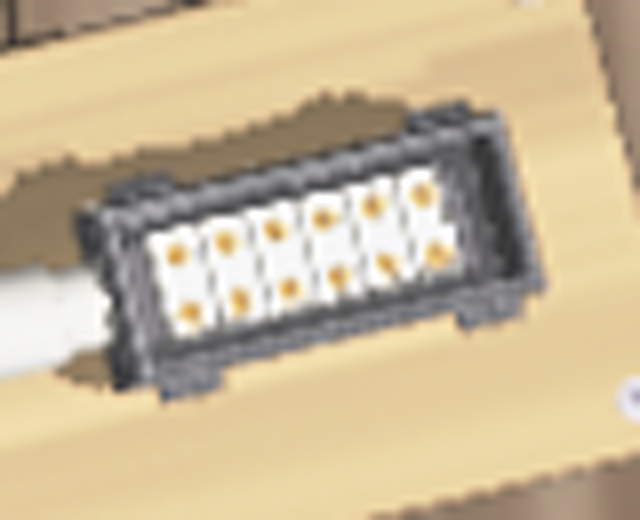

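Run:
```python
from h import *
f=np.load("w1.npz")["frame"][:,:,::-1]
a=cv2.resize(f[145:175,295:365],None,fx=10,fy=10,interpolation=2);b=cv2.resize(f[235:265,295:365],None,fx=10,fy=10,interpolation=2)
cv2.imwrite("pics/w1d.png",np.vstack([a,b]))
```

```text
(no output)
```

View pics/w1d.png

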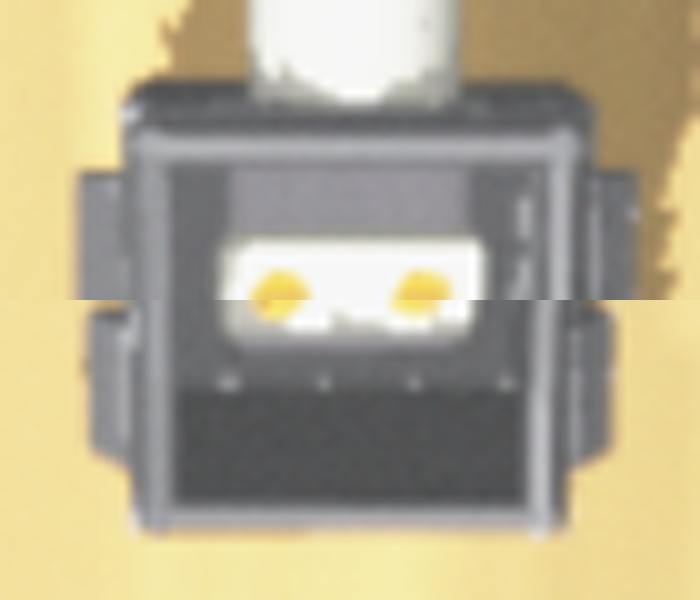

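Run:
```python
from h import *
p=np.load("w1.npz");P=np.array([0.49966,-0.17198,.2493]);R=np.array([[0,-.21801,.97595],[0,.97595,.21801],[-1,0,0]])
def rep(p,uv,z):
  X=np.array([ray(p,u,z) for u in uv]);L=(X-P)@R
  d=X[0]+X[1]-X[2]-X[3]
  print(z,X.mean(0).round(4),"size",np.linalg.norm(X[0]-X[1]),np.linalg.norm(X[2]-X[3]),np.linalg.norm(d)/2,"yaw",np.degrees(np.arctan2(d[1],d[0])))
rep(p,np.array([(309.2,157.8),(352.7,157.8),(309.4,257.8),(350.4,257.8)])-.5,.06)
rep(p,np.array([(307.2,157),(354.2,157),(308.4,258.),(351.6,258)])-.5,.054)
q=np.load("t2.npz")
# top: rim top outer corners in 8x crop: order +y-x? (left=+y): TL,BL (+y end), TR,BR
rep(q,np.array([(105,218),(143,388),(492,120),(538,285)])/8+[365,255]-.5,.06)
```

```text
0.06 [ 0.5074 -0.1692  0.06  ] size 0.03926129642686858 0.040201786365260055 0.09590309443640656 yaw 102.3019901731108
0.054 [ 0.5077 -0.1702  0.054 ] size 0.043176926558851185 0.0431494134222575 0.09860610666953663 yaw 102.49918029891295
0.06 [ 0.5052 -0.1694  0.06  ] size 0.03998249532312736 0.03945365446125076 0.09389267081091665 yaw 103.34481337649044
```

Call:
{"op": "send_rows", "data": {
  "moves": [
    [[0.05,0.15,-4,0,0,0,100],[0.05,0.15,-9,0,0,0,100],[0.05,0.15,-14,0,0,0,100],[0.05,0.15,-18,0,0,0,100],[0.05,0.15,-21,0,0,0,100],[0.05,0.15,-22.7,0,0,0,100],[0.05,0.15,-23.4,0,0,0,100],[0.05,0.15,-23.8,0,0,0,100],[0.05,0.15,-23.8,0,0,0,100]]
  ]
}}

```text
t: 4.45
position: [0.4739, 0.1053, 0.0118]
tool_rot: [[0.001, -0.871, 0.491], [-0.0, 0.491, 0.871], [-1.0, -0.001, 0.0]]
ft_force: [-0.5, 0.0, -0.4]
width: 0.997
```

Call:
{"op": "send_rows", "data": {
  "moves": [
    [[0,0,0,0,0,0,65],[0,0,0,0,0,0,65],[0,0,0,0,0,0,60],[0,0,0,0,0,0,60],[0,0,0,0,0,0,60],[0,0,0,0,0,0,60]]
  ],
  "grip_force": 80
}}

```text
t: 5.2
position: [0.474, 0.1054, 0.0123]
tool_rot: [[0.001, -0.871, 0.491], [-0.0, 0.491, 0.871], [-1.0, -0.001, 0.001]]
ft_force: [-3.8, -0.2, 14.2]
width: 0.698
```

Call:
{"op": "send_rows", "data": {
  "moves": [
    [[0,0,0.5,0,0,0,55],[0,0,2,0,0,0,55],[0,0,5,0,0,0,55],[0,0,9,0,0,0,55],[0,0,12,0,0,0,55],[0,0,12,0,0,0,55],[0,0,12,0,0,0,55]]
  ],
  "grip_force": 100
}}

```text
t: 6.08
position: [0.4733, 0.1053, 0.1312]
tool_rot: [[-0.0, -0.871, 0.491], [-0.0, 0.491, 0.871], [-1.0, 0.0, -0.0]]
ft_force: [-0.2, -0.2, -1.0]
width: 0.695
```

Run:
```python
from h import *
s=sense();print(s["t"],s["position"],s["tool_rot"],s["width"],s["ft_force"])
for n in("wrist","top","scene"):
    p=read_camera(n);cv2.imwrite(f"pics/{n}3.png",p["frame"][:,:,::-1])
    np.savez(f"{n}3.npz",pos=s["position"],rot=s["tool_rot"],**{k:p[k] for k in("frame","K","R","t")})
f=cv2.imread("pics/scene3.png")[200:440,240:500];cv2.imwrite("pics/scene3c.png",cv2.resize(f,None,fx=2.4,fy=2.4,interpolation=2))
```

```text
6.075 [0.47332169 0.10527788 0.13121984] [[-1.73078567e-04 -8.71363728e-01  4.90637568e-01]
 [-1.19579785e-04  4.90637590e-01  8.71363725e-01]
 [-9.99999978e-01  9.21440499e-05 -1.89116338e-04]] 0.6950590030841188 [-0.15967048 -0.18893501 -1.0333467 ]
```

View pics/wrist3.png

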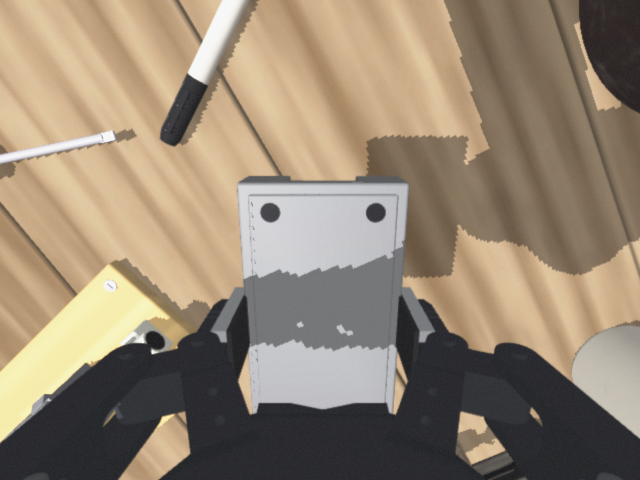

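View pics/scene3c.png

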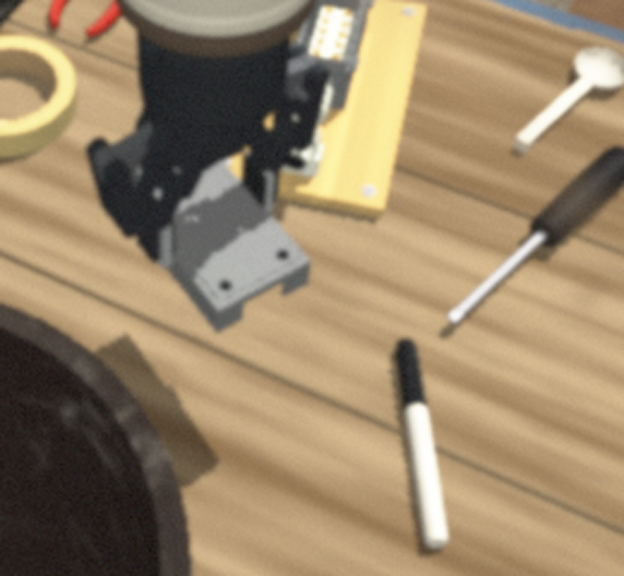

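View pics/top3.png

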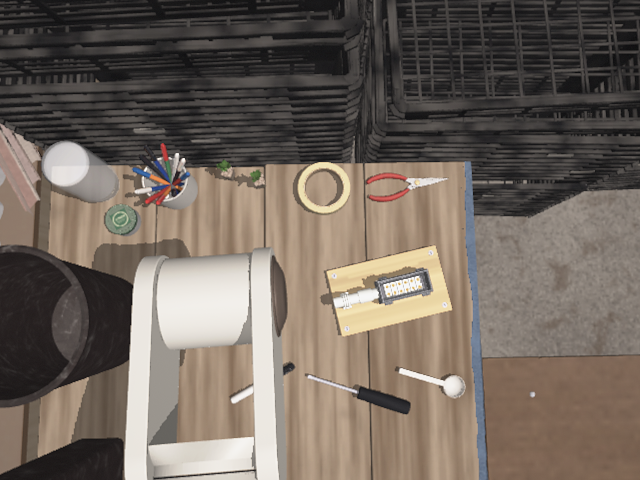

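Run:
```python
from h import *
f=np.load("wrist3.npz")["frame"][:,:,::-1]
cv2.imwrite("pics/w3c.png",cv2.resize(f[165:225,225:420],None,fx=4,fy=4,interpolation=2))
```

```text
(no output)
```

View pics/w3c.png

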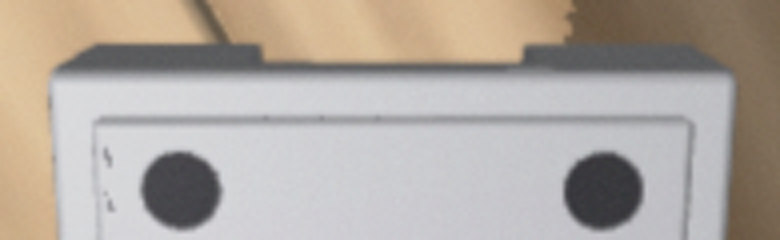

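Run:
```python
from h import *
p=np.load("wrist3.npz");P=p["pos"];R=p["rot"]
for z in(.140,.142,.144):
  for u in[(238,182.5),(408.75,182.5),(270,212.5),(376,212.5)]:
    X=ray(p,np.array(u)-.5,z);print(z,((X-P)@R*1000).round(2))
p2=np.load("w2.npz")
# screws in w2 (4x crop +285,138): 
L=[]
for u in [(87,87),(238,87),(91,421),(232,421)]:
    X=ray(p2,np.array(u)/4+[285,138]-.5,.023);L.append((X-p2["pos"])@p2["rot"]*1000)
print(np.round(L,2))
```

```text
0.14 [ -8.77  53.65 -30.58]
0.14 [-8.78 53.6  30.69]
0.14 [ -8.77  42.63 -19.58]
0.14 [-8.78 42.6  19.41]
0.142 [-10.77  53.93 -30.1 ]
0.142 [-10.78  53.88  30.2 ]
0.142 [-10.77  43.08 -19.27]
0.142 [-10.78  43.05  19.1 ]
0.144 [-12.77  54.2  -29.62]
0.144 [-12.78  54.15  29.72]
0.144 [-12.77  43.53 -18.96]
0.144 [-12.78  43.5   18.79]
[[226.23  44.11 -16.38]
 [226.22  44.08  21.62]
 [226.24 -44.11 -16.54]
 [226.23 -44.14  21.48]]
```

Call:
{"op": "send_rows", "data": {
  "moves": [
    [[0.5,-2,5,0,0,-0.1,55],[1,-6,9,0,0,-0.25,55],[2,-11,12,0,0,-0.4,55],[3,-17,12,0,0,-0.55,55],[4,-23,12,0,0,-0.7,55],[5,-29,12,0,0,-0.841,55],[5.4,-34,12,0,0,-0.841,55],[5.6,-37.2,12,0,0,-0.841,55],[5.6,-37.2,12,0,0,-0.841,55],[5.6,-37.2,12,0,0,-0.841,55],[5.6,-37.2,12,0,0,-0.841,55]]
  ]
}}

```text
t: 7.6
position: [0.5297, -0.2658, 0.2513]
tool_rot: [[-0.0, -0.216, 0.976], [0.0, 0.976, 0.216], [-1.0, 0.0, -0.0]]
ft_force: [0.6, 0.7, -1.2]
width: 0.695
```

Run:
```python
from h import *
s=sense();print(s["t"],s["position"],s["tool_rot"],s["width"],s["ft_force"])
for n in("wrist",):
    p=read_camera(n);cv2.imwrite(f"pics/{n}4.png",p["frame"][:,:,::-1])
    np.savez(f"{n}4.npz",pos=s["position"],rot=s["tool_rot"],**{k:p[k] for k in("frame","K","R","t")})
for X in([.5075,-.1695,.06],): print(proj(p,X))
```

```text
7.6 [ 0.52966411 -0.26580669  0.25125886] [[-1.27470312e-04 -2.16267082e-01  9.76334232e-01]
 [ 1.31337961e-04  9.76334228e-01  2.16267098e-01]
 [-9.99999983e-01  1.55797382e-04 -9.60495509e-05]] 0.6947586592000873 [ 0.55888159  0.68444683 -1.15194496]
[320.05497504  98.52604756]
```

View pics/wrist4.png

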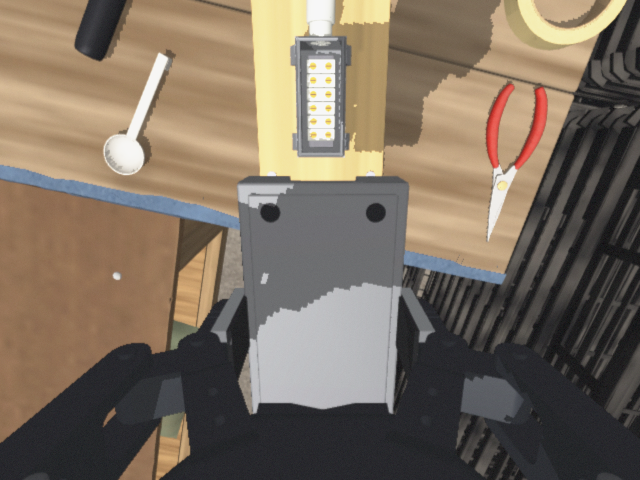

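Run:
```python
from h import *
p=np.load("wrist4.npz");f=p["frame"][:,:,::-1]
a=cv2.resize(f[28:58,285:355],None,fx=10,fy=10,interpolation=2);b=cv2.resize(f[130:160,285:355],None,fx=10,fy=10,interpolation=2)
im=np.vstack([a,b])
th=np.radians(12.4);c,s=np.cos(th),np.sin(th)
for x,y in[(-.0195,-.0475),(.0195,-.0475),(.0195,.0475),(-.0195,.0475)]:
    u=proj(p,[.5075+c*x-s*y,-.1695+s*x+c*y,.06])+.5
    q=(u-[285,28])*10 if y>0 else (u-[285,130])*10+[0,300]
    cv2.drawMarker(im,tuple(int(v) for v in q),(0,0,255),0,14,1)
cv2.imwrite("pics/w4d.png",im)
```

```text
(no output)
```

View pics/w4d.png

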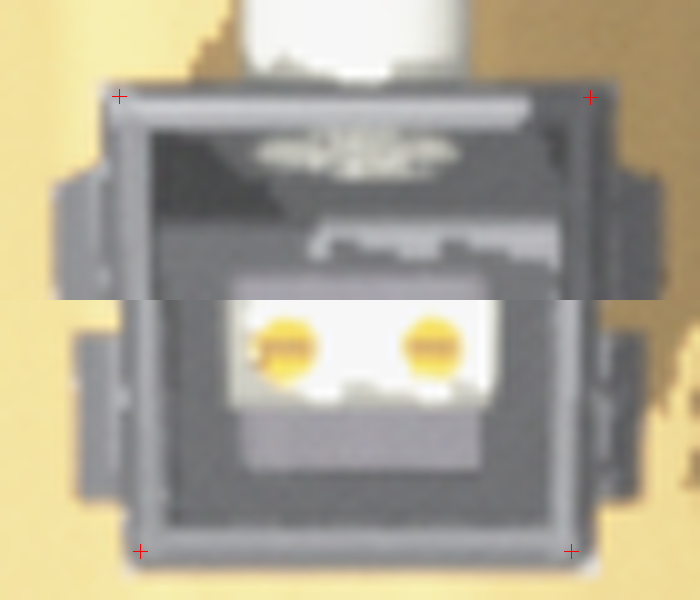

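Call:
{"op": "send_rows", "data": {
  "moves": [
    [[-0.8,3.5,0,0,0,0,55],[-1.6,7,0,0,0,0,55],[-2.2,9.7,-2,0,0,0,55],[-2.2,9.7,-6,0,0,0,55],[-2.2,9.7,-10,0,0,0,55],[-2.2,9.7,-13.5,0,0,0,55],[-2.2,9.7,-15.6,0,0,0,55],[-2.2,9.7,-15.6,0,0,0,55],[-2.2,9.7,-15.6,0,0,0,55]]
  ]
}}

```text
t: 8.78
position: [0.5081, -0.1696, 0.0965]
tool_rot: [[0.001, -0.216, 0.976], [-0.001, 0.976, 0.216], [-1.0, -0.001, 0.001]]
ft_force: [0.0, -0.0, -0.3]
width: 0.695
```

Run:
```python
from h import *
s=sense();print(s["t"],s["position"],s["tool_rot"][:, 2],s["width"],s["ft_force"])
P=np.array(s["position"]);R=np.array(s["tool_rot"])
ims=[]
for n in("wrist","scene"):
    p=read_camera(n);cv2.imwrite(f"pics/{n}5.png",p["frame"][:,:,::-1])
    if n=="scene":
        im=cv2.resize(p["frame"][150:300,290:440,::-1],None,fx=4,fy=4,interpolation=2);cv2.imwrite("pics/scene5c.png",im)
```

```text
8.775 [ 0.50805294 -0.16962434  0.09646192] [0.97644347 0.21577101 0.00100622] 0.6952838239923923 [ 0.04316497 -0.04230371 -0.33873763]
```

View pics/scene5c.png

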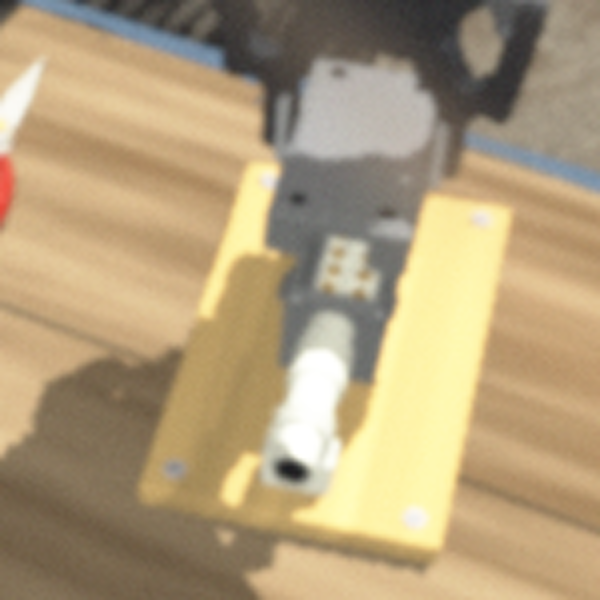

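View pics/wrist5.png

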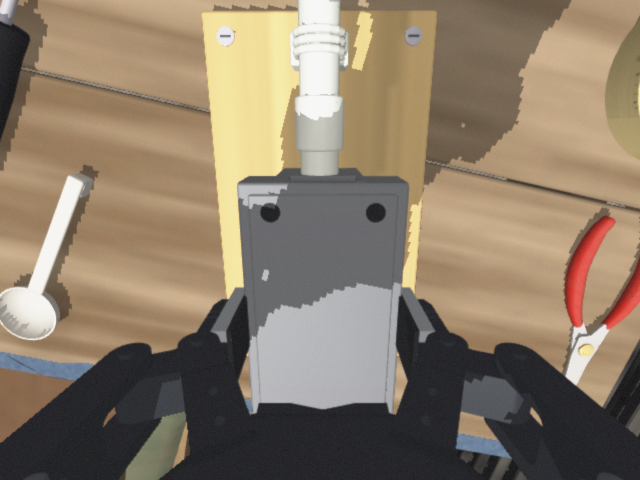

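Run:
```python
from h import *
p=read_camera("wrist");f=p["frame"][:,:,::-1]
im=cv2.resize(f[0:190,280:365],None,fx=4,fy=4,interpolation=2)
th=np.radians(12.4);c,s=np.cos(th),np.sin(th);C=-p["R"].T@p["t"]
B=lambda x,y,z:np.array([.5075+c*x-s*y,-.1697+s*x+c*y,z])
# silhouettes of conduit r=10 at 42mm: tangent from cam
lc=np.array([[c,s],[-s,c]])@(C[:2]-[.5075,-.1697]);print("cam in box",lc,C[2])
a=np.arctan2(lc[0],C[2]-.042);D=np.hypot(lc[0],C[2]-.042);b=np.arccos(.010/D)
for sg in(-1,1):
    ang=a+sg*b
    q=[(proj(p,B(.010*np.sin(ang),y,.042+.010*np.cos(ang)))+.5-[280,0])*4 for y in(.054,.060,.1,.13)]
    cv2.polylines(im,[np.round(q).astype(np.int32)],False,(0,0,255),1); print(np.array(q)/4+[280,0])
cv2.imwrite("pics/w5c.png",im)
```

```text
cam in box [0.00150981 0.07145225] 0.23173460264529236
[[300.64875217 165.8123111 ]
 [300.44097735 154.18917863]
 [298.95010252  70.78814285]
 [297.69529126   0.59274065]]
[[338.36733025 165.77778637]
 [338.51150751 154.16559429]
 [339.54596633  70.84916468]
 [340.41652692   0.7332754 ]]
```

View pics/w5c.png

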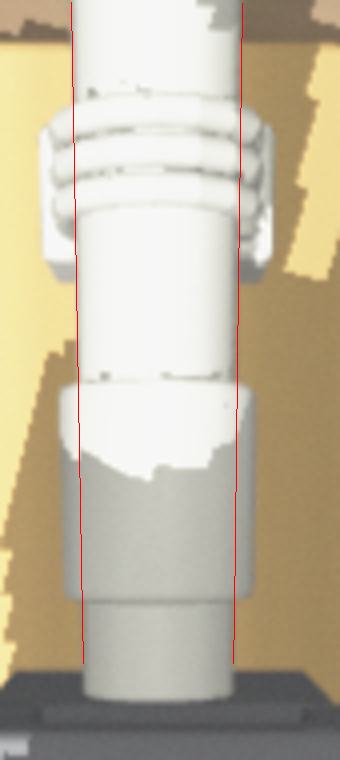

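Call:
{"op": "send_rows", "data": {
  "moves": [
    [[-0.06,0.09,0,0,0,0,55],[-0.06,0.09,-1,0,0,0,55],[-0.06,0.09,-1.8,0,0,0,55],[-0.06,0.09,-2.3,0,0,0,55],[-0.06,0.09,-2.6,0,0,0,55],[-0.06,0.09,-2.9,0,0,0,55],[-0.06,0.09,-3.1,0,0,0,55],[-0.06,0.09,-3.1,0,0,0,55]]
  ],
  "grip_force": 120
}}

```text
t: 9.93
position: [0.5069, -0.1688, 0.0642]
tool_rot: [[-0.0, -0.215, 0.977], [0.0, 0.977, 0.215], [-1.0, 0.0, -0.0]]
ft_force: [-0.5, -0.1, -0.3]
width: 0.692
```

Run:
```python
from h import *
s=sense();print(s["t"],s["position"],s["tool_rot"],s["width"],s["ft_force"],s["wrist_torque"])
```

```text
9.925 [ 0.50692766 -0.1687843   0.06421169] [[-2.20293789e-04 -2.15315160e-01  9.76544589e-01]
 [ 2.21325426e-05  9.76544611e-01  2.15315169e-01]
 [-9.99999975e-01  6.90460091e-05 -2.10361240e-04]] 0.6917506910912731 [-0.53944531 -0.07199618 -0.27819551] [ 0.02003094  0.03898146 -0.00152641]
```

Call:
{"op": "send_rows", "data": {
  "moves": [
    [[0.03,0,-0.15,0,0,0,55],[0.03,0,-0.3,0,0,0,55],[0.03,0,-0.45,0,0,0,55],[0.03,0,-0.6,0,0,0,55],[0.03,0,-0.75,0,0,0,55],[0.03,0,-0.9,0,0,0,55],[0.03,0,-1.0,0,0,0,55],[0.03,0,-1.1,0,0,0,55],[0.03,0,-1.1,0,0,0,55],[0.03,0,-1.1,0,0,0,55]]
  ]
}}

```text
t: 11.18
position: [0.5073, -0.1687, 0.0541]
tool_rot: [[0.0, -0.215, 0.977], [-0.0, 0.977, 0.215], [-1.0, -0.0, 0.0]]
ft_force: [-8.4, 2.8, 16.2]
width: 0.686
```

Run:
```python
from h import *
s=sense();print(s["t"],s["position"],s["width"],s["ft_force"],s["wrist_torque"])
```

```text
11.175 [ 0.50729969 -0.1687327   0.05413141] 0.6857053689109281 [-8.42112064  2.75343675 16.23212249] [0.49348969 1.3296508  0.00573552]
```

Call:
{"op": "send_rows", "data": {
  "moves": [
    [[0,0,-0.1,0,0,0,55],[0,0,-0.2,0,0,0,55],[0,0,-0.2,0,0,0,55]]
  ]
}}

```text
t: 11.55
position: [0.5074, -0.1687, 0.0539]
tool_rot: [[0.001, -0.216, 0.977], [-0.001, 0.977, 0.216], [-1.0, -0.001, 0.001]]
ft_force: [-21.1, 9.0, 45.7]
width: 0.691
```

Run:
```python
from h import *
s=sense();print(s["t"],s["position"],s["width"],s["ft_force"],s["wrist_torque"])
for n in("wrist","scene"):
    p=read_camera(n);cv2.imwrite(f"pics/{n}6.png",p["frame"][:,:,::-1])
    np.savez(f"{n}6.npz",pos=s["position"],rot=s["tool_rot"],**{k:p[k] for k in("frame","K","R","t")})
    if n=="scene":
        im=cv2.resize(p["frame"][150:300,290:440,::-1],None,fx=4,fy=4,interpolation=2);cv2.imwrite("pics/scene6c.png",im)
```

```text
11.55 [ 0.50740244 -0.16874678  0.05392696] 0.6914806818830962 [-21.09273643   8.96616388  45.69371676] [ 1.45095428  3.4714155  -0.04644156]
```

View pics/scene6c.png

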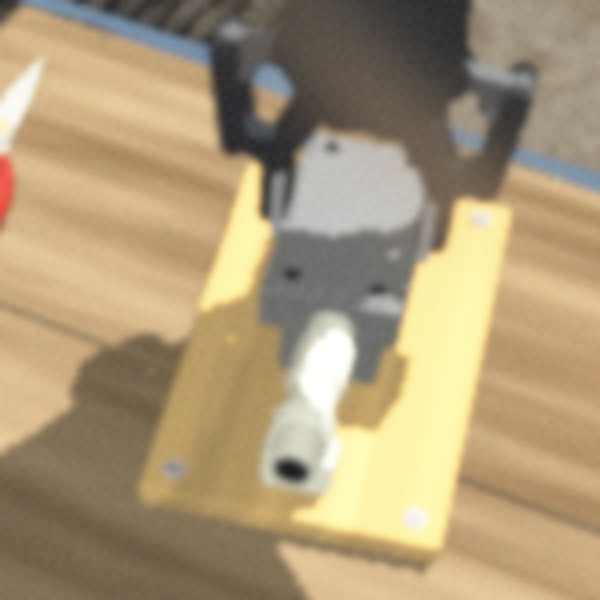

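View pics/wrist6.png

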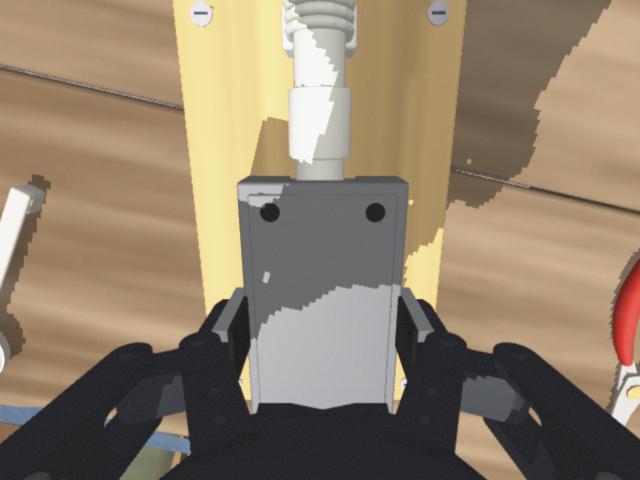

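Call:
{"op": "send_rows", "data": {
  "moves": [
    [[0,0,0.1,0,0,0,55],[0,0,0.1,0,0,0,55],[0,0,0.1,0,0,0,55],[0,0,0.1,0,0,0,55]]
  ]
}}

```text
t: 12.15
position: [0.5074, -0.1688, 0.054]
tool_rot: [[0.001, -0.215, 0.977], [-0.0, 0.977, 0.215], [-1.0, -0.0, 0.0]]
ft_force: [-14.4, 6.0, 31.1]
width: 0.687
```

Run:
```python
from h import *
s=sense();print(s["t"],s["position"],s["width"],s["ft_force"],s["wrist_torque"])
```

```text
12.15 [ 0.50739071 -0.16875966  0.05403712] 0.6871222914972307 [-14.36672751   5.9530684   31.08425012] [0.92505841 2.38217066 0.01331443]
```

Run:
```python
from h import *
p=read_camera("wrist");cv2.imwrite("pics/wrist7.png",p["frame"][:,:,::-1])
for n in("3","4","5","7"):
    g=cv2.imread(f"pics/wrist{n}.png",0)
    o=[]
    for x0,x1 in((255,285),(361,391)):
        r=g[197:227,x0:x1].astype(float);m=r<np.percentile(r,12)+12
        ys,xs=np.nonzero(m);o+=[round(xs.mean()+x0,2),round(ys.mean()+197,2),m.sum()]
    print(n,o)
f=p["frame"][:,:,::-1]
cv2.imwrite("pics/w7c.png",cv2.resize(f[150:225,225:420],None,fx=4,fy=4,interpolation=2))
s=sense();print(s["t"],s["ft_force"])
```

```text
3 [np.float64(269.76), np.float64(212.09), np.int64(240), np.float64(375.29), np.float64(212.19), np.int64(241)]
4 [np.float64(269.57), np.float64(212.63), np.int64(237), np.float64(375.32), np.float64(212.34), np.int64(256)]
5 [np.float64(269.71), np.float64(213.25), np.int64(219), np.float64(375.29), np.float64(212.3), np.int64(255)]
7 [np.float64(269.86), np.float64(212.2), np.int64(243), np.float64(374.91), np.float64(212.05), np.int64(260)]
12.2 [-15.28738139   5.9138294   30.81955737]
```

View pics/w7c.png

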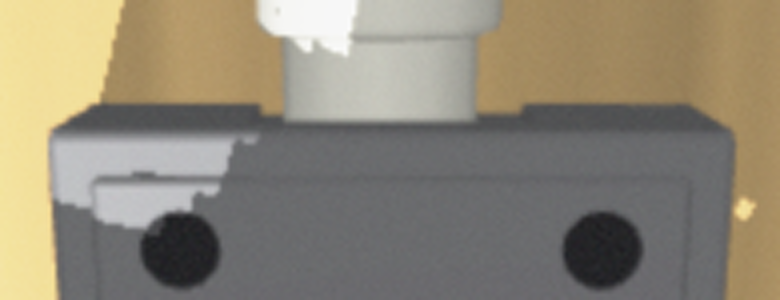

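Call:
{"op": "send_rows", "data": {
  "moves": [
    [[-0.05,0.02,0,0,0,0,55],[-0.1,0.04,0,0,0,0,55],[-0.1,0.04,0,0,0,0,55],[-0.1,0.04,0,0,0,0,55]]
  ]
}}

```text
t: 12.7
position: [0.5073, -0.1687, 0.0541]
tool_rot: [[0.003, -0.215, 0.977], [-0.001, 0.977, 0.215], [-1.0, -0.002, 0.002]]
ft_force: [-5.3, 2.3, 23.1]
width: 0.688
```

Run:
```python
from h import *
s=sense();print(s["t"],s["position"],s["width"],s["ft_force"],s["wrist_torque"])
```

```text
12.7 [ 0.50728218 -0.1687487   0.05407873] 0.6877659844231853 [-5.30969166  2.34515378 23.08940053] [0.39653835 0.8212185  0.00924861]
```

Run:
```python
from h import *
s=sense();print(s["t"],s["position"],s["ft_force"]);print(sign_off())
```

```text
12.7 [ 0.50728218 -0.1687487   0.05407873] [-5.30969166  2.34515378 23.08940053]
the job is handed in; nothing more can be done
None
```

I picked up the cover across its width and turned it about 48° so the notch came over the conduit. I pressed it straight down onto the box and handed the job in at 12.7 s, still gripping and pressing. `sign_off` gives no verdict, so whether it passed is not confirmed.

**Seating:** the cover reached a hard stop. Changing the push between about 16 and 46 N moved it only about 0.2 mm. From the arm's height reading, the underside is about 18.2 mm below the rim. The limit is 17.5 mm and fully home is 19 mm.

**Level and grip:** the tool is within about 0.2° of vertical. The cover's screws moved less than about 0.5 pixel in the wrist picture between the lift and the pressed pose, so it did not slip or tilt in the grip.

**Final push:** about 23 N down with a 120 N grip setting. I eased off from the 46 N peak and shifted the command about 1 mm sideways. That cut the side force from about 15 N to about 5 N.

**What I could not fully confirm:**
- **Hooks:** the cover hides them, so I infer the snap from the hard stop at home height.
- **Height:** the final height reads about 0.8 mm above what I predicted from the grasp. I put that down to the gripper flexing.
- **Centring:** the arm's position agrees with the box to about 0.1 mm across its width. The last wrist picture suggested the cover was about 1.3 mm to the +x side of the conduit, inside the 4 mm limit.
- **Top camera:** it placed the box about 2 mm from where the wrist camera did. I used the wrist camera.

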